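# Lay the leather punches back in the tool rest by size

### The job

Put the four steel punches back in the notched tool rest, one to a bay and in order of size, with the thickest in the bay next to the mallet and the thinnest next to the wax tin. Lay each one down, without letting it fall, about centrally across both battens with its cutting end pointing away from the robot, and leave the mallet, the wax tin and the paint jars where they are.

Things in the scene. Friction and masses are not known exactly. Their poses are not given: they have to be found in the camera images.
- punch_36: The thickest and longest of four hollow steel leather punches lying on the bench: octagonal bar 36 mm across flats, 164 mm long, 650 g. Front 57 mm: darker, narrower neck and cutting tube. Origin on the axis at the shoulder (shank meets neck), 18 mm above what it lies on; x runs to the cutting end, z up. Grip the flats, across y, at the middle of its length: x = -25 mm.
- punch_28: The second thickest of four hollow steel leather punches lying on the bench: octagonal bar 28 mm across flats, 146 mm long, 400 g. Front 48 mm: darker, narrower neck and cutting tube. Origin on the axis at the shoulder (shank meets neck), 14 mm above what it lies on; x runs to the cutting end, z up. Grip the flats, across y, at the middle of its length: x = -25 mm.
- punch_20: The third thickest of four hollow steel leather punches lying on the bench: octagonal bar 20 mm across flats, 128 mm long, 200 g. Front 39 mm: darker, narrower neck and cutting tube. Origin on the axis at the shoulder (shank meets neck), 10 mm above what it lies on; x runs to the cutting end, z up. Grip the flats, across y, at the middle of its length: x = -25 mm.
- punch_14: The thinnest and shortest of four hollow steel leather punches lying on the bench: octagonal bar 14 mm across flats, 110 mm long, 100 g. Front 30 mm: darker, narrower neck and cutting tube. Origin on the axis at the shoulder (shank meets neck), 7 mm above what it lies on; x runs to the cutting end, z up. Grip the flats, across y, at the middle of its length: x = -25 mm.
- rest: Fixed wooden rest: board 112 (x) by 326 (y) by 10 mm with two battens along y at x = -38, +38 mm, 16 mm wide, seats 30 mm above the bench. Teeth 10 mm wide, 18 mm tall, at y = -150, -75, 0, 75, 150 mm part four bays, centres y = -112.5, -37.5, 37.5, 112.5 mm. A punch lies in a bay along x across both battens. Origin under the board's middle at bench height; x away from the robot, y to its left.
- mallet: The wooden mallet lying just beyond one end of the rest (either end): dark block head 56 x 96 x 56 mm with a pale 22 to 27 mm thick handle 168 mm long that points away from the robot. Origin under the head's centre at bench height; x points along the handle, z up. To be left where it is.
- wax_tin: Open round aluminium tin of yellow wax, 74 mm across and 28 mm high, just beyond the other end of the rest. Origin at the centre of its underside, z up. To be left where it is.
- paint_jar_a: Dark paint jar with a dull red lid, 60 mm across, 85 mm high, at the left of the bench. Origin at the centre of its underside. To be left where it is.
- paint_jar_b: Brown paint jar with a white lid and paper label, 68 mm across, 70 mm high, at the right of the bench. Origin at the centre of its underside. To be left where it is.
Mind the look-alikes: they are no part of the job. What is shaped like the punch_28 but purple is not meant. Leave any purple look-alike of the punch_36 alone.

How it is judged:
By the outcome, as a careful person would: the job done as asked, in the order asked, and still so for the second after the job is handed in, with the robot touching nothing.
It also fails if it takes over 102 s, if anything falls off the work surface, if the arm or the gripper's body presses on something with over 40 N, if the wrist force passes 120 N, or if a joint passes its speed limit or range.

### The arm

A 6-joint arm with a two-finger parallel gripper is mounted at the origin on the work surface. World frame = base frame: x ahead of the robot, y to its left, z up, the work surface at z = 0. Lengths are in mm, angles in degrees, forces in N, time in s.
With the tool pointing down it reaches from about 300 to 850 mm from the base axis. Payload 4.2 kg.
Tool frame: the origin (TCP) lies midway between the tips of the shut fingers; the grasp point (between the pads) lies 19 mm behind it (env.grip_depth is the distance from the TCP to the grasp point, in mm); z points along the fingers, y is the line along which they close (so a half turn about z gives the same grasp; the last joint's range is limited). The gripper opens to 91 mm and grips with 3 to 60 N. Pads are 32 mm wide; open, the fingers measure 118 mm over their backs; the gripper's body (76 mm by 178 mm) begins 60 mm behind the grasp point.
Start: joints at [-74.828, 18.312, 89.639, -0, 72.044, -1.146], TCP at [161.558, -551.853, 213.976] pointing down, gripper open.
Joint ranges: [-177.97, 177.97], [-48.28, 115.42], [12.27, 149.76], [-77.06, 257.06], [2.81, 150.46], [-146.56, 146.56]. Speed limits (degrees/s): [147.25, 147.25, 180, 180, 180, 180].

### API

Orientations are given as [roll, pitch, yaw] about the fixed x, y, z axes, in that order (R = Rz(yaw) Ry(pitch) Rx(roll)).
In Python, from workcell import env, eyes gives the robot as it stands.
- The arm moves only by the tool send_rows, never from a script. Its argument "motion" is a list of rows, each a list of 7 numbers: the shift along the world's x, y, z normalised to -1 to 1, where 1 is 0.5 m, then the turn, a rotation vector about the world's x, y, z normalised to -1 to 1, where 1 is 60 degrees, then the opening, from -1 (shut) to 1 (fully open). A call has 1 to 20 rows; each row is the pose to reach, as a shift and turn from the pose commanded when the call began; what a row does not reach only later rows make up. A row lasts 1/8 s, in which the tool goes at most 62.5 mm and 10.7 degrees, less where a joint would pass 70% of its speed; a pose out of reach is approached as far as the arm can. A call with a number of a shift or a turn outside -1 to 1 is refused whole. A call with a gripper value outside its range is refused whole. The fingers move at their own pace and stop on an object; "squeeze" is the grip in N (left out, the last holds). Time passes only in rows, so rows that repeat a pose let the fingers close. It gives the time, the measured TCP pose, the force, the opening and the grip force at its end, in the units of the state.
- env.state(): the state, without advancing time (a new reading comes with each control period).
- eyes.grab_frame(name): name is "side" or "top" or "wrist"; returns a dict with "pixels" (384x512x3 uint8, red, green, blue), "depth" (384x512 float32, mm along the optical axis (not along the pixel's ray), 0 where there is no reading), "fx", "fy", "cx", "cy" (pixels), "R" (3x3) and "t" (3): a world point X has camera coordinates R X + t; the wrist camera has in their place "T_tool_cam" (4x4, takes a point from camera to tool coordinates, whose origin is the TCP and whose axes are the flange's). Camera axes: x right, y down, z forward; pixel columns grow to the right and rows downward; lengths in mm; the calibration is good to about 2 mm. A picture is of the moment at which its call begins: read the wrist's pose just before it.
- env.job_done(): hands the job in; it is judged then, once.
The state is a dict: "time_s": time; "qpos": joint angles; "qvel": joint speeds; "effort": joint torques, N m; "ee_pos": TCP position; "ee_rot": TCP orientation; "force": force on the tool from outside, world axes, zero at the start; "torque": the same for the moment, N m; "gripper_width": finger opening in mm; "gripper_force": force on a finger pad.
Only numpy, scipy, OpenCV 4.12 (cv2) and the standard library are available. Lean on these libraries where they do the work, as an engineer would, in place of code of your own. Each camera call takes 0.05 s, during which the arm holds its last target. There are 200 camera calls.

## Working session

There is one attempt and no reset: what is moved stays moved. The work goes in short steps, Python scripts to look and compute and a tool call to move; the robot and the scene stay as the last step left them, time stands still between calls to the robot, and variables do not carry over. Pictures are saved under pics/ and viewed, at most 14 in all, crops included, and the job is handed in when it is done.

Besides the shell and the picture viewer there is one more tool, called after "Call:" by a JSON object that holds its "op" and its "data". send_rows: Moves the arm, as the interface text tells. Its arguments: {"type":"object","properties":{"motion":{"type":"array"},"squeeze":{"type":"number"}},"required":["motion"]}

```bash
mkdir -p pics; cat > h.py <<'E'
import numpy as np, cv2
from workcell import env, eyes
def grab(n):
    f=eyes.grab_frame(n); np.savez(f'pics/{n}.npz',**f); return f
def world(f,u,v,z=None):
    # z None: depth; else intersect plane z
    r=np.array([(u-f['cx'])/f['fx'],(v-f['cy'])/f['fy'],1.])
    R,t=np.array(f['R']),np.array(f['t'])
    if z is None:
        return R.T@(r*f['depth'][int(v),int(u)]-t)
    o=-R.T@t; d=R.T@r
    return o+d*(z-o[2])/d[2]
E
python3 - <<'E'
from h import *
for n in ('top','side'):
    f=grab(n); cv2.imwrite(f'pics/{n}1.png',cv2.resize(f['pixels'][:,:,::-1],(800,600),interpolation=cv2.INTER_CUBIC))
    print(n,world(f,256,192),f['fx'],f['R'],f['t'])
print(env.state())
E
```

```text
top [548.8444947    1.83354081   1.60540793] 456.5775689683082 [[ 2.62726867e-02 -9.99654793e-01 -1.99897565e-04]
 [-9.93316288e-01 -2.60836157e-02 -1.12438417e-01]
 [ 1.12394389e-01  3.15262082e-03 -9.93658675e-01]] [  -9.23728221  532.02034627 1235.41339197]
side [545.59468686 -25.47057452   4.7293507 ] 416.59038766599286 [[-0.98506204 -0.17206635  0.00677825]
 [-0.13157276  0.72667921 -0.67425954]
 [ 0.11109177 -0.66507931 -0.73846335]] [ 521.66729605  110.30498824 1500.69483987]
{'time_s': 0.1, 'qpos': array([-7.48285442e+01,  1.83496079e+01,  8.96980352e+01,  7.15940579e-04,
        7.20434305e+01, -1.14678674e+00]), 'qvel': array([-0.01994815, -0.14520484, -0.07271105,  0.02202771,  0.10068458,
        0.01675082]), 'effort': array([ 6.36234131e-05, -4.13333631e+01, -2.32508790e+01,  7.28529179e-02,
        4.21567995e-02, -4.51069855e-05]), 'ee_pos': array([ 161.44135061, -551.41773344,  213.19736402]), 'ee_rot': array([-1.79908958e+02, -2.50331384e-03,  1.63180193e+01]), 'force': array([-0.58135347, -0.30224292, -0.13374311]), 'torque': array([0.00198922, 0.01258315, 0.02775265]), 'gripper_force': 0.0, 'gripper_width': 91.51310614343758}
```

View pics/top1.png

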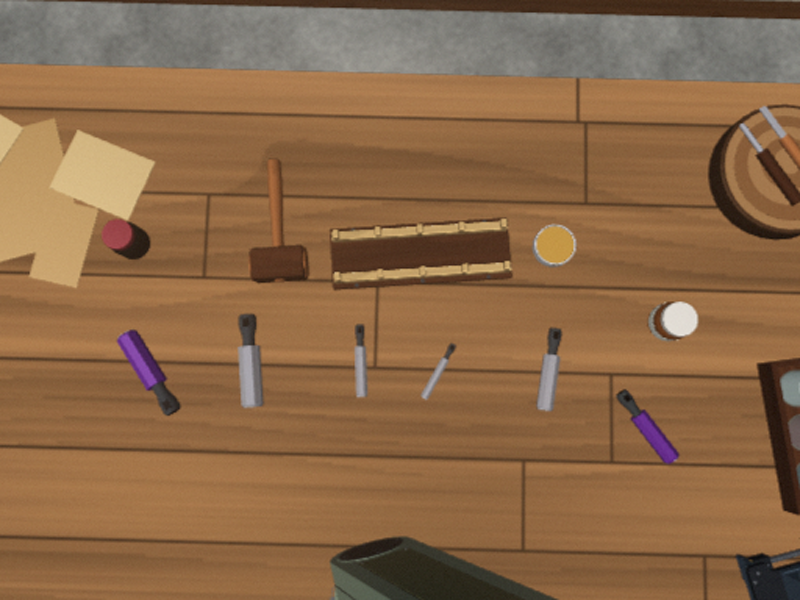

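View pics/side1.png

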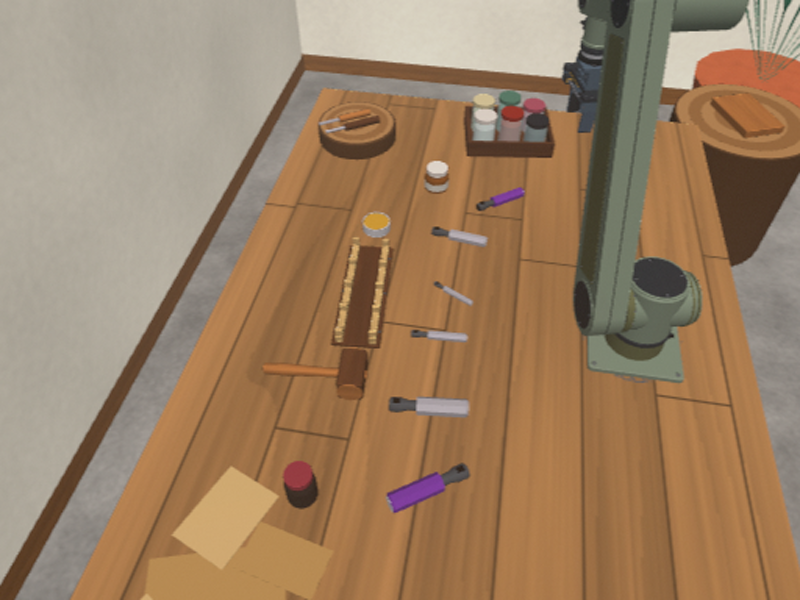

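Top view: mallet (278,264) is left (+y) of the rest and the tin (554,245) is right. Left to right the punches are 36 (250,362), 20 (360,360), 14 (438,372) and 28 (550,370), with purple look-alikes at (148,372) and (648,426). I'll enlarge the crop.

```bash
python3 - <<'E'
import numpy as np,cv2
f=np.load('pics/top.npz');p=f['pixels'][:,:,::-1]
a=cv2.resize(p[130:270,140:300],(800,700),interpolation=cv2.INTER_CUBIC)
a=p[195:270,145:365]; cv2.imwrite('pics/c1.png',cv2.resize(a,None,fx=3.6,fy=3.6,interpolation=cv2.INTER_CUBIC)[:, :800])
a=p[130:195,205:335]; cv2.imwrite('pics/c2.png',cv2.resize(a,None,fx=6,fy=6,interpolation=cv2.INTER_CUBIC))
E
```

```text
(no output)
```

View pics/c1.png

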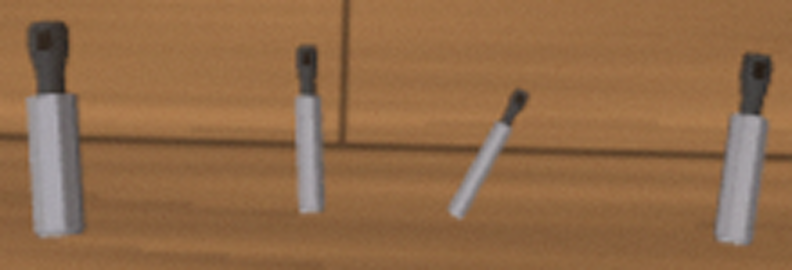

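View pics/c2.png

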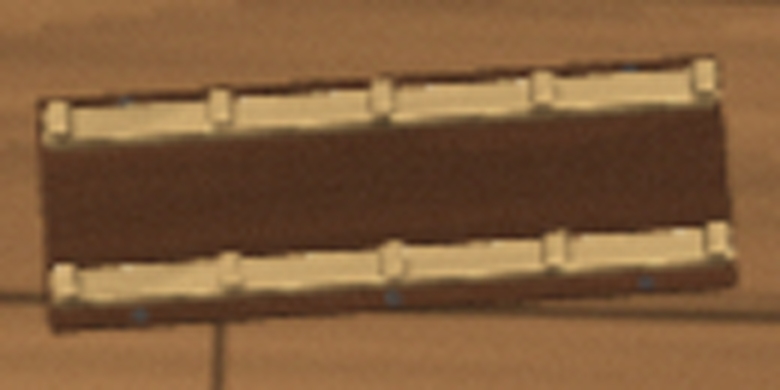

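Crop 1: the punch shanks and shoulders are clear (shoulder/tail of 36 at (52,94)/(57,235), 20 at (308,95)/(311,212), 14 at (507,124)/(457,214), 28 at (749,115)/(734,242)). Crop 2: the end teeth are at (59,119), (705,76), (64,280) and (717,240).

```bash
cat > plan.py <<'E'
from h import *
f=np.load('pics/top.npz')
T=[world(f,205+u/6,130+v/6,48)[:2] for u,v in((59,119),(705,76),(64,280),(717,240))]
c=np.mean(T,0); yv=(T[0]+T[2]-T[1]-T[3]); yaw=np.degrees(np.arctan2(-yv[0],yv[1])); L=np.linalg.norm(yv)/2
xv=T[0]+T[1]-T[2]-T[3]
print('rest',c,yaw,'len300?',L,'76?',np.linalg.norm(xv)/2,'yaw2',np.degrees(np.arctan2(xv[1],xv[0])))
P={36:((52,94),(57,235),(47,22)),28:((749,115),(734,242),(757,54)),20:((308,95),(311,212),(306,46)),14:((507,124),(457,214),(521,90))}
for k,(s,t,e) in P.items():
    s,t,e=[world(f,145+u/3.6,195+v/3.6,z)[:2] for (u,v),z in((s,k),(t,k*.8),(e,k*.8))]
    d=e-t; print(k,'mid',(t+e)/2,'shoulder',s,'yaw',np.degrees(np.arctan2(d[1],d[0])),'shank yaw',np.degrees(np.arctan2(*(s-t)[::-1])),'len',np.linalg.norm(d))
X=np.array([np.cos(np.radians(yaw)),np.sin(np.radians(yaw))]);Y=np.array([-X[1],X[0]])
for k,b in((36,112.5),(28,37.5),(20,-37.5),(14,-112.5)): print(k,'bay',c+b*Y)
E
python3 plan.py
```

```text
rest [633.65719461 -32.85983698] 5.2165921720475 len300? 299.14615548197656 76? 75.93027298025663 yaw2 4.241369625653682
36 mid [431.87673646 264.62621388] shoulder [457.24806702 264.3644912 ] yaw 5.540095914412391 shank yaw 4.084652474481975 len 162.85836171380683
28 mid [ 431.01952747 -266.64284691] shoulder [ 455.62610815 -268.02293972] yaw -6.840155015678742 shank yaw -5.92068712912136 len 145.25771512052702
20 mid [436.88646041  69.31699   ] shoulder [462.52434796  70.30722341] yaw 3.5743447834245443 shank yaw 3.184383176281998 len 127.96355035182279
14 mid [422.82540649 -70.70865611] shoulder [444.48724064 -83.9388853 ] yaw -26.16730233925522 shank yaw -27.84545434894413 len 107.92671910088929
36 bay [623.4285852   79.17420048]
28 bay [630.24765814   4.48484217]
20 bay [637.06673109 -70.20451613]
14 bay [ 643.88580403 -144.89387444]
```

Call:
{"op": "send_rows", "data": {"motion": [[0.5,0.9,0,0,0,-0.188,1],[0.5,0.9,0,0,0,-0.188,1],[0.5,0.9,0,0,0,-0.188,1],[0.5,0.9,0,0,0,-0.188,1],[0.5,0.9,0,0,0,-0.188,1],[0.5,0.9,0,0,0,-0.188,1],[0.5,0.9,0,0,0,-0.188,1],[0.5,0.9,0,0,0,-0.188,1],[0.5,0.9,0,0,0,-0.188,1],[0.5,0.9,0,0,0,-0.188,1],[0.5,0.9,0,0,0,-0.188,1]]}}

```text
time_s: 1.48
ee_pos: [410.9, -103.0, 213.8]
ee_rot: [180.0, 0.0, 5.0]
force: [-1.1, -0.1, -0.7]
gripper_width: 91.2
gripper_force: 0.0
```

Call:
{"op": "send_rows", "data": {"motion": [[0.041,0.733,-0.1,0,0,0,1],[0.041,0.733,-0.1,0,0,0,1],[0.041,0.733,-0.1,0,0,0,1],[0.041,0.733,-0.1,0,0,0,1],[0.041,0.733,-0.1,0,0,0,1],[0.041,0.733,-0.1,0,0,0,1],[0.041,0.733,-0.1,0,0,0,1],[0.041,0.733,-0.1,0,0,0,1],[0.041,0.733,-0.1,0,0,0,1]]}}

```text
time_s: 2.6
ee_pos: [432.4, 262.7, 164.2]
ee_rot: [180.0, -0.0, 4.9]
force: [-0.5, -0.7, -0.5]
gripper_width: 91.1
gripper_force: 0.0
```

```bash
cat > wr.py <<'E'
import sys
from h import *
from scipy.spatial.transform import Rotation as Ro
s=env.state(); f=grab('wrist')
M=np.eye(4); M[:3,:3]=Ro.from_euler('xyz',s['ee_rot'],degrees=True).as_matrix(); M[:3,3]=s['ee_pos']
W=M@f['T_tool_cam']; R=W[:3,:3].T
np.savez('pics/wrist.npz',**{**f,'R':R,'t':-R@W[:3,3]})
print(s['time_s'],s['ee_pos'],s['ee_rot'],s['gripper_width'],s['gripper_force'])
cv2.imwrite(f'pics/{sys.argv[1]}.png',f['pixels'][:,:,::-1])
E
python3 wr.py w1
```

```text
2.6 [432.40235492 262.71950375 164.2160949 ] [ 1.79973247e+02 -2.96075451e-03  4.87861577e+00] 91.10947822350519 0.0
```

View pics/w1.png

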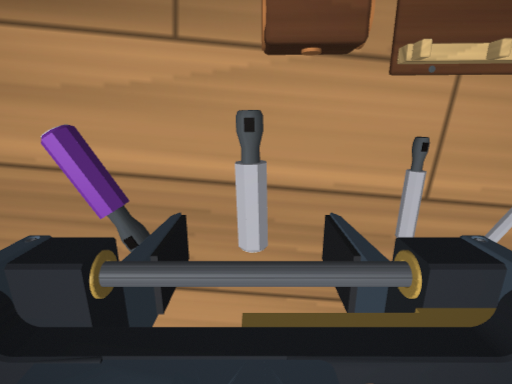

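The wrist view shows punch_36's shoulder at (251,161), tail at (253,249) and tip at (250,111). I'll check these against the top-camera estimate.

```bash
python3 - <<'E'
from h import *
f=np.load('pics/wrist.npz')
s,t,e=world(f,251,161,36),world(f,253,249,30),world(f,250,111,30); print(s,t,e,(t+e)/2)
s,t,e=world(f,413,170,20),world(f,421,138,16),0; print(s,t)
E
```

```text
[463.76275613 269.62942318  36.        ] [356.05305044 258.4945271   30.        ] [515.47439898 274.98833088  30.        ] [435.76372471 266.74142899  30.        ]
[466.79791158  82.56385958  20.        ] [503.09384055  80.07816879  16.        ]
```

Call:
{"op": "send_rows", "data": {"motion": [[0.004,0.002,-0.12,0,0,0.01,1],[0.004,0.002,-0.22,0,0,0.01,1],[0.004,0.002,-0.28,0,0,0.01,1],[0.004,0.002,-0.31,0,0,0.01,1],[0.004,0.002,-0.32,0,0,0.01,1],[0.004,0.002,-0.32,0,0,0.01,1],[0.004,0.002,-0.32,0,0,0.01,-1],[0.004,0.002,-0.32,0,0,0.01,-1],[0.004,0.002,-0.32,0,0,0.01,-1],[0.004,0.002,-0.32,0,0,0.01,-1],[0.004,0.002,-0.32,0,0,0.01,-1],[0.004,0.002,-0.32,0,0,0.01,-1],[0.004,0.002,-0.32,0,0,0.01,-1],[0.004,0.002,-0.32,0,0,0.01,-1]], "squeeze": 45}}

```text
time_s: 4.4
ee_pos: [434.4, 266.1, 4.1]
ee_rot: [-180.0, -0.0, 5.6]
force: [0.4, 2.3, -0.5]
gripper_width: 35.9
gripper_force: 45.0
```

Call:
{"op": "send_rows", "data": {"motion": [[0,0,0.04,0,0,0,-1],[0,0,0.12,0,0,0,-1],[0,0,0.25,0,0,0,-1],[0.1,-0.1,0.25,0,0,0,-1],[0.2,-0.2,0.25,0,0,0,-1],[0.3,-0.3,0.25,0,0,-0.01,-1],[0.379,-0.373,0.25,0,0,-0.01,-1],[0.379,-0.373,0.25,0,0,-0.01,-1],[0.379,-0.373,0.25,0,0,-0.01,-1],[0.379,-0.373,0.25,0,0,-0.01,-1]]}}

```text
time_s: 5.65
ee_pos: [621.6, 80.1, 128.1]
ee_rot: [-180.0, 0.2, 5.1]
force: [-1.5, -0.1, -5.7]
gripper_width: 36.0
gripper_force: 45.0
```

```bash
python3 wr.py w2
```

```text
5.65 [621.61966049  80.10375168 128.10657604] [-179.98051514    0.19146603    5.09557394] 35.96450750152362 44.97721645398997
```

View pics/w2.png

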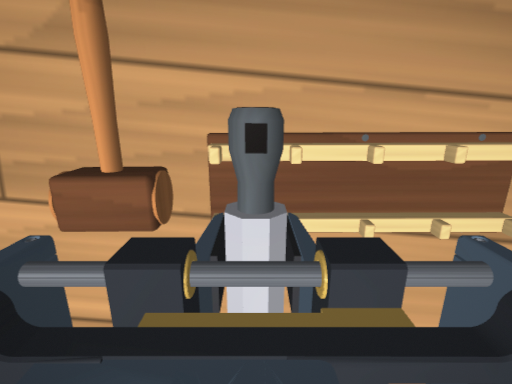

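```bash
python3 - <<'E'
from h import *
f=np.load('pics/wrist.npz')
T=[world(f,u,v,48)[:2] for u,v in((214,152),(296,152),(376,151),(455,150))]; print(np.round(T,1))
print(world(f,350,145,30),world(f,350,161,30), world(f,400,219,30),world(f,400,231,30))
E
```

```text
[[665.4 121. ]
 [672.   47.5]
 [679.3 -24.1]
 [686.6 -94.6]]
[681.22398282  -6.08770655  30.        ] [665.99740586  -8.93845108  30.        ] [611.00852876 -71.66546953  30.        ] [597.79008589 -74.82977569  30.        ]
```

Call:
{"op": "send_rows", "data": {"motion": [[0.007,0.003,-0.06,0,0,0,-1],[0.007,0.003,-0.12,0,0,0,-1],[0.007,0.003,-0.16,0,0,0,-1],[0.007,0.003,-0.176,0,0,0,-1],[0.007,0.003,-0.184,0,0,0,-1],[0.007,0.003,-0.184,0,0,0,-1],[0.007,0.003,-0.184,0,0,0,-1]]}}

```text
time_s: 6.58
ee_pos: [627.6, 80.8, 37.9]
ee_rot: [180.0, -0.1, 5.0]
force: [-0.4, 0.0, -4.7]
gripper_width: 35.4
gripper_force: 45.0
```

Call:
{"op": "send_rows", "data": {"motion": [[0,0,-0.002,0,0,0,-1],[0,0,-0.004,0,0,0,-1],[0,0,-0.005,0,0,0,-1],[0,0,-0.005,0,0,0,-1]]}}

```text
time_s: 7.08
ee_pos: [627.0, 80.6, 34.4]
ee_rot: [180.0, 0.0, 5.0]
force: [0.3, -0.1, -5.4]
gripper_width: 35.6
gripper_force: 45.0
```

Call:
{"op": "send_rows", "data": {"motion": [[0,0,-0.002,0,0,0,-1],[0,0,-0.002,0,0,0,-1],[0,0,-0.003,0,0,0,-1],[0,0,-0.003,0,0,0,-1]]}}

```text
time_s: 7.58
ee_pos: [627.2, 80.7, 33.9]
ee_rot: [180.0, -0.0, 5.0]
force: [-1.8, -0.3, 4.6]
gripper_width: 35.7
gripper_force: 45.0
```

Call:
{"op": "send_rows", "data": {"motion": [[0,0,0,0,0,0,0.3],[0,0,0,0,0,0,0.3],[0,0,0,0,0,0,0.3],[0,0,0,0,0,0,0.3],[0,0,0.04,0,0,0,0.3],[0,0,0.12,0,0,0,0.3],[0,0,0.22,0,0,0,0.3],[-0.388,-0.692,0.22,0,0,-0.193,0.6],[-0.388,-0.692,0.22,0,0,-0.193,0.6],[-0.388,-0.692,0.22,0,0,-0.193,0.6],[-0.388,-0.692,0.22,0,0,-0.193,0.6],[-0.388,-0.692,0.22,0,0,-0.193,0.6],[-0.388,-0.692,0.22,0,0,-0.193,0.6],[-0.388,-0.692,0.22,0,0,-0.193,0.6],[-0.388,-0.692,0.22,0,0,-0.193,0.6],[-0.388,-0.692,0.22,0,0,-0.193,0.6]]}}

```text
time_s: 9.57
ee_pos: [433.4, -264.7, 143.0]
ee_rot: [-180.0, -0.0, -6.5]
force: [0.5, 0.4, -0.4]
gripper_width: 73.4
gripper_force: 0.0
```

```bash
python3 wr.py w3
```

```text
9.575 [ 433.44856253 -264.73564642  142.97320086] [-1.79980386e+02 -1.32124788e-02 -6.52306751e+00] 73.36740160104972 0.0
```

View pics/w3.png

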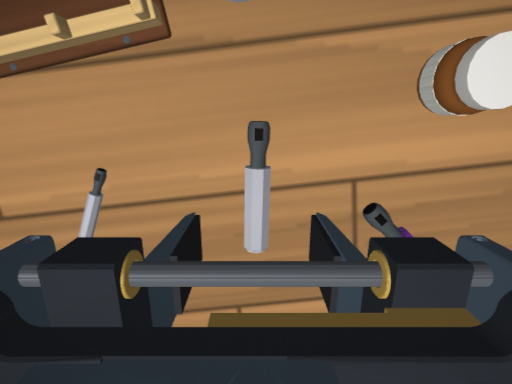

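Punch_28 (shank 245–270, tail row 250) is centred and aligned between the fingers, and the purple one is clear at (385,220). Descending.

Call:
{"op": "send_rows", "data": {"motion": [[0,0,-0.12,0,0,0,0.6],[0,0,-0.22,0,0,0,0.6],[0,0,-0.26,0,0,0,0.6],[0,0,-0.278,0,0,0,0.6],[0,0,-0.278,0,0,0,0.6],[0,0,-0.278,0,0,0,0.6],[0,0,-0.278,0,0,0,-1],[0,0,-0.278,0,0,0,-1],[0,0,-0.278,0,0,0,-1],[0,0,-0.278,0,0,0,-1],[0,0,-0.278,0,0,0,-1],[0,0,-0.278,0,0,0,-1],[0,0,-0.278,0,0,0,-1]], "squeeze": 40}}

```text
time_s: 11.25
ee_pos: [433.2, -265.7, 4.1]
ee_rot: [180.0, -0.0, -6.5]
force: [-0.8, -1.2, 0.6]
gripper_width: 27.6
gripper_force: 40.0
```

Call:
{"op": "send_rows", "data": {"motion": [[0,0,0.04,0,0,0,-1],[0,0,0.12,0,0,0,-1],[0,0,0.25,0,0,0,-1],[0.1,0.14,0.25,0,0,0.193,-1],[0.2,0.27,0.25,0,0,0.193,-1],[0.27,0.37,0.25,0,0,0.193,-1],[0.34,0.46,0.25,0,0,0.193,-1],[0.402,0.543,0.25,0,0,0.193,-1],[0.402,0.543,0.25,0,0,0.193,-1],[0.402,0.543,0.25,0,0,0.193,-1],[0.402,0.543,0.2,0,0,0.193,-1],[0.402,0.543,0.14,0,0,0.193,-1],[0.402,0.543,0.09,0,0,0.193,-1],[0.402,0.543,0.07,0,0,0.193,-1],[0.402,0.543,0.066,0,0,0.193,-1],[0.402,0.543,0.064,0,0,0.193,-1],[0.402,0.543,0.062,0,0,0.193,-1],[0.402,0.543,0.061,0,0,0.193,-1],[0.402,0.543,0.061,0,0,0.193,-1]]}}

```text
time_s: 13.62
ee_pos: [634.2, 6.2, 34.8]
ee_rot: [180.0, -0.0, 5.0]
force: [-0.2, 0.3, -3.3]
gripper_width: 27.8
gripper_force: 40.0
```

Call:
{"op": "send_rows", "data": {"motion": [[0,0,-0.002,0,0,0,-1],[0,0,-0.003,0,0,0,-1],[0,0,-0.003,0,0,0,-1],[0,0,-0.003,0,0,0,-1]]}}

```text
time_s: 14.12
ee_pos: [634.3, 6.2, 33.8]
ee_rot: [180.0, -0.1, 5.0]
force: [-2.1, 1.4, 6.4]
gripper_width: 27.2
gripper_force: 40.0
```

Call:
{"op": "send_rows", "data": {"motion": [[0,0,0,0,0,0,0.1],[0,0,0,0,0,0,0.1],[0,0,0,0,0,0,0.1],[0,0,0,0,0,0,0.1],[0,0,0.04,0,0,0,0.1],[0,0,0.12,0,0,0,0.1],[0,0,0.22,0,0,0,0.1],[-0.39,0.128,0.22,0,0,-0.027,0.4],[-0.39,0.128,0.22,0,0,-0.027,0.4],[-0.39,0.128,0.22,0,0,-0.027,0.4],[-0.39,0.128,0.22,0,0,-0.027,0.4],[-0.39,0.128,0.22,0,0,-0.027,0.4],[-0.39,0.128,0.22,0,0,-0.027,0.4],[-0.39,0.128,0.12,0,0,-0.027,0.4],[-0.39,0.128,0.03,0,0,-0.027,0.4],[-0.39,0.128,-0.03,0,0,-0.027,0.4],[-0.39,0.128,-0.05,0,0,-0.027,0.4],[-0.39,0.128,-0.058,0,0,-0.027,0.4],[-0.39,0.128,-0.058,0,0,-0.027,0.4]]}}

```text
time_s: 16.5
ee_pos: [440.2, 70.2, 4.6]
ee_rot: [-180.0, -0.1, 3.4]
force: [0.0, -0.3, 0.2]
gripper_width: 64.2
gripper_force: 0.0
```

Call:
{"op": "send_rows", "data": {"motion": [[0,0,0,0,0,0,-1],[0,0,0,0,0,0,-1],[0,0,0,0,0,0,-1],[0,0,0,0,0,0,-1],[0,0,0,0,0,0,-1],[0,0,0,0,0,0,-1]], "squeeze": 30}}

```text
time_s: 17.25
ee_pos: [439.1, 70.2, 4.1]
ee_rot: [-180.0, -0.0, 3.4]
force: [-0.0, 0.0, 1.7]
gripper_width: 19.8
gripper_force: 30.0
```

Call:
{"op": "send_rows", "data": {"motion": [[0,0,0.04,0,0,0,-1],[0,0,0.12,0,0,0,-1],[0,0,0.25,0,0,0,-1],[0.1,-0.07,0.25,0,0,0.027,-1],[0.2,-0.14,0.25,0,0,0.027,-1],[0.3,-0.21,0.25,0,0,0.027,-1],[0.36,-0.25,0.25,0,0,0.027,-1],[0.403,-0.278,0.25,0,0,0.027,-1],[0.403,-0.278,0.25,0,0,0.027,-1],[0.403,-0.278,0.25,0,0,0.027,-1],[0.403,-0.278,0.2,0,0,0.027,-1],[0.403,-0.278,0.14,0,0,0.027,-1],[0.403,-0.278,0.09,0,0,0.027,-1],[0.403,-0.278,0.07,0,0,0.027,-1],[0.403,-0.278,0.066,0,0,0.027,-1],[0.403,-0.278,0.063,0,0,0.027,-1],[0.403,-0.278,0.061,0,0,0.027,-1],[0.403,-0.278,0.061,0,0,0.027,-1]]}}

```text
time_s: 19.5
ee_pos: [640.8, -68.9, 35.0]
ee_rot: [180.0, -0.0, 5.0]
force: [-0.3, 0.1, -1.8]
gripper_width: 19.7
gripper_force: 30.0
```

Call:
{"op": "send_rows", "data": {"motion": [[0,0,-0.002,0,0,0,-1],[0,0,-0.003,0,0,0,-1],[0,0,-0.003,0,0,0,-1],[0,0,-0.003,0,0,0,-1]]}}

```text
time_s: 20.0
ee_pos: [640.9, -68.9, 33.8]
ee_rot: [180.0, -0.1, 5.0]
force: [-0.7, -0.4, 5.8]
gripper_width: 19.6
gripper_force: 30.0
```

Call:
{"op": "send_rows", "data": {"motion": [[0,0,0,0,0,0,0],[0,0,0,0,0,0,0],[0,0,0,0,0,0,0],[0,0,0,0,0,0,0],[0,0,0.04,0,0,0,0],[0,0,0.12,0,0,0,0],[0,0,0.22,0,0,0,0],[-0.431,-0.004,0.22,0,0,-0.533,0.3],[-0.431,-0.004,0.22,0,0,-0.533,0.3],[-0.431,-0.004,0.22,0,0,-0.533,0.3],[-0.431,-0.004,0.22,0,0,-0.533,0.3],[-0.431,-0.004,0.22,0,0,-0.533,0.3],[-0.431,-0.004,0.22,0,0,-0.533,0.3],[-0.431,-0.004,0.22,0,0,-0.533,0.3]]}}

```text
time_s: 21.75
ee_pos: [426.6, -71.0, 143.0]
ee_rot: [-180.0, -0.0, -26.9]
force: [0.0, 0.1, -0.8]
gripper_width: 59.3
gripper_force: 0.0
```

```bash
python3 wr.py w4; python3 -c "
from h import *
f=grab('top');cv2.imwrite('pics/c3.png',cv2.resize(f['pixels'][120:210,150:370,::-1],None,fx=3.6,fy=3.6,interpolation=2))"
```

```text
21.75 [426.5580568  -70.95572536 142.98469888] [-1.79987991e+02 -4.66439548e-02 -2.69258346e+01] 59.3102325657233 0.0
```

View pics/w4.png

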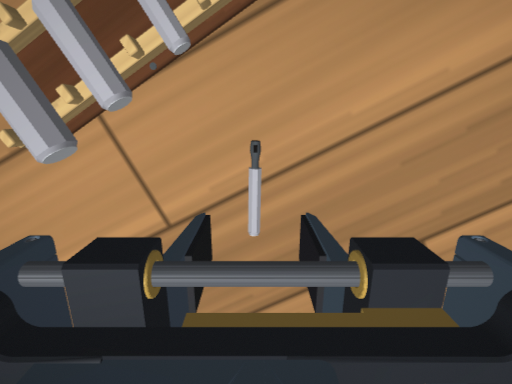

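View pics/c3.png

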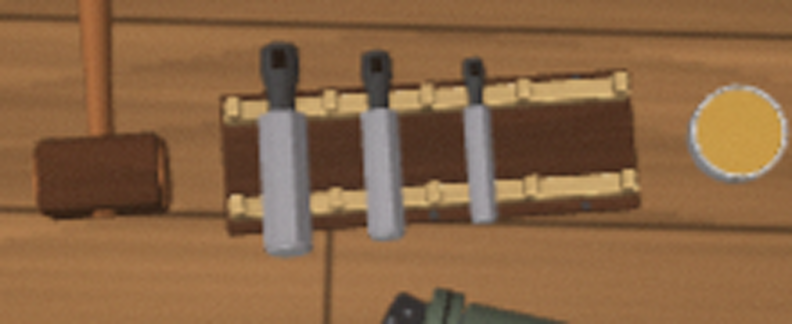

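The wrist view shows punch_14 centred (tail (254,235), tip (256,141)) and aligned. The top view shows 36, 28 and 20 seated in bays 1–3, cutting ends away from the robot. Grasping 14.

Call:
{"op": "send_rows", "data": {"motion": [[0,0,-0.12,0,0,0,0.3],[0,0,-0.22,0,0,0,0.3],[0,0,-0.26,0,0,0,0.3],[0,0,-0.276,0,0,0,0.3],[0,0,-0.28,0,0,0,0.3],[0,0,-0.28,0,0,0,0.3],[0,0,-0.28,0,0,0,-1],[0,0,-0.28,0,0,0,-1],[0,0,-0.28,0,0,0,-1],[0,0,-0.28,0,0,0,-1],[0,0,-0.28,0,0,0,-1],[0,0,-0.28,0,0,0,-1],[0,0,-0.28,0,0,0,-1]], "squeeze": 25}}

```text
time_s: 23.48
ee_pos: [425.1, -70.8, 3.0]
ee_rot: [180.0, -0.0, -26.9]
force: [0.2, 1.0, 0.4]
gripper_width: 13.7
gripper_force: 25.0
```

Call:
{"op": "send_rows", "data": {"motion": [[0,0,0.04,0,0,0,-1],[0,0,0.12,0,0,0,-1],[0,0,0.25,0,0,0,-1],[0.1,-0.03,0.25,0,0,0.13,-1],[0.2,-0.07,0.25,0,0,0.26,-1],[0.3,-0.1,0.25,0,0,0.4,-1],[0.38,-0.13,0.25,0,0,0.533,-1],[0.445,-0.145,0.25,0,0,0.533,-1],[0.445,-0.145,0.25,0,0,0.533,-1],[0.445,-0.145,0.25,0,0,0.533,-1],[0.445,-0.145,0.2,0,0,0.533,-1],[0.445,-0.145,0.14,0,0,0.533,-1],[0.445,-0.145,0.09,0,0,0.533,-1],[0.445,-0.145,0.07,0,0,0.533,-1],[0.445,-0.145,0.066,0,0,0.533,-1],[0.445,-0.145,0.063,0,0,0.533,-1],[0.445,-0.145,0.061,0,0,0.533,-1],[0.445,-0.145,0.061,0,0,0.533,-1]]}}

```text
time_s: 25.72
ee_pos: [647.8, -143.4, 34.0]
ee_rot: [180.0, -0.0, 5.0]
force: [-0.3, -0.2, -0.4]
gripper_width: 13.7
gripper_force: 25.0
```

Call:
{"op": "send_rows", "data": {"motion": [[0,0,-0.002,0,0,0,-1],[0,0,-0.003,0,0,0,-1],[0,0,-0.003,0,0,0,-1],[0,0,-0.003,0,0,0,-1]]}}

```text
time_s: 26.22
ee_pos: [647.9, -143.4, 32.7]
ee_rot: [180.0, -0.1, 5.0]
force: [-0.5, 0.2, 5.6]
gripper_width: 13.5
gripper_force: 25.0
```

Contact made. Now release, rise and retreat toward the robot.

Call:
{"op": "send_rows", "data": {"motion": [[0,0,0,0,0,0,-0.1],[0,0,0,0,0,0,-0.1],[0,0,0,0,0,0,-0.1],[0,0,0,0,0,0,-0.1],[0,0,0.04,0,0,0,-0.1],[0,0,0.12,0,0,0,-0.1],[0,0,0.3,0,0,0,-0.1],[-0.4,-0.1,0.3,0,0,0,0],[-0.4,-0.1,0.3,0,0,0,0],[-0.4,-0.1,0.3,0,0,0,0],[-0.4,-0.1,0.3,0,0,0,0],[-0.4,-0.1,0.3,0,0,0,0],[-0.4,-0.1,0.3,0,0,0,0],[-0.4,-0.1,0.3,0,0,0,0]]}}

```text
time_s: 27.98
ee_pos: [448.9, -193.1, 181.5]
ee_rot: [-180.0, 0.0, 5.1]
force: [0.8, 0.2, 0.5]
gripper_width: 45.8
gripper_force: 0.0
```

```bash
python3 -c "
from h import *
f=grab('top');a=cv2.resize(f['pixels'][120:210,150:370,::-1],None,fx=3.6,fy=3.6,interpolation=2)
f=grab('side');b=cv2.resize(f['pixels'][140:260,190:320,::-1],None,fx=2.2,fy=2.2,interpolation=2)
c=np.zeros((324+b.shape[0],792,3),np.uint8);c[:324]=a;c[324:,:b.shape[1]]=b
cv2.imwrite('pics/c4.png',c)"
```

```text
(no output)
```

View pics/c4.png

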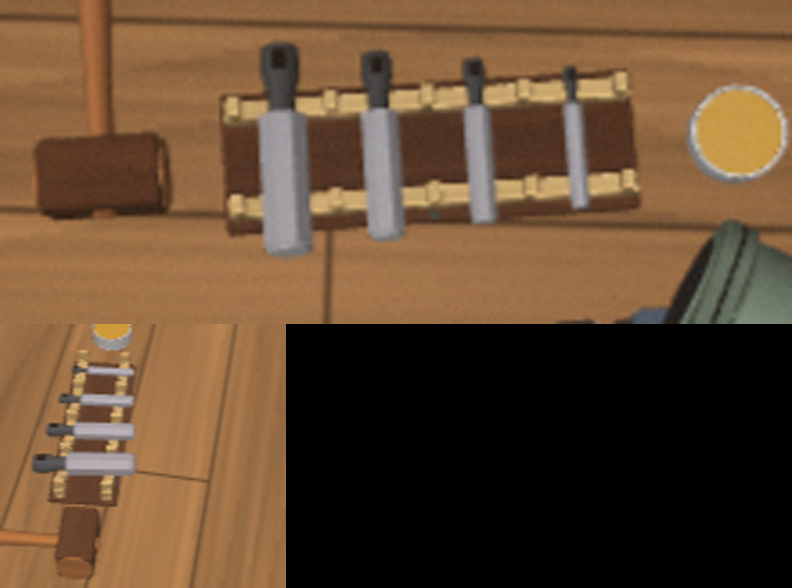

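All four are seated and the neighbours look untouched. One numeric check of the centring.

```bash
python3 - <<'E'
from h import *
f=np.load('pics/top.npz')
c=np.array([633.66,-32.86]);a=np.radians(5);X=np.array([np.cos(a),np.sin(a)]);Y=np.array([-X[1],X[0]])
for k,t,e in((36,(287,254),(279,43)),(28,(385,239),(376,51)),(20,(484,221),(473,59)),(14,(579,208),(570,67))):
    t,e=[world(f,150+u/3.6,120+v/3.6,30+.75*k)[:2] for u,v in(t,e)]
    m=(t+e)/2-c; d=e-t; print(k,m@X,m@Y,np.degrees(np.arctan2(d[1],d[0])),np.linalg.norm(d))
E
```

```text
36 1.4821399967008704 112.10154103162273 4.013311331700696 162.98589709671646
28 0.7040905219409759 37.89332358714988 4.192043812185847 146.0161041819623
20 1.0512939978151787 -37.53230644644149 4.934433417278605 126.60561087761248
14 -0.722500823248353 -111.85852916403812 4.329707252718739 110.56536704304817
```

Each punch is centred within 2 mm.

```bash
python3 -c "
from workcell import env
print(env.job_done())"
```

```text
the job is handed in; nothing more can be done
None
```

I laid all four punches in the rest, thickest by the mallet to thinnest by the wax tin, cutting ends away from the robot and each centred within about 2 mm, and handed the job in at about 28 s; the hand-in returned no verdict.

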